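Fan shaft collar: gauge in, flat to the open side, collar held on the flat

TASK

Slip the forked setting gauge in round the shaft, flat on the floor of the fan box, until its slot is fully home, its handle away from the box's open side, and pinch the shaft with one finger on its flat and turn it by that grip until the flat faces squarely out of the open side. Then put the collar over the shaft with its screw right over the flat and press it down onto the gauge. Finish still gripping the collar and pressing it down there, so that I can reach in through the open side and do up the screw; leave everything else on the bench where it is.

Things in the scene. Friction and masses are not known exactly. Their poses are not given: they have to be found in the camera images.
- fan_box: fixed sheet-metal tray on two battens, top open, 310 x 250 inside. Origin: on the shaft axis at bench level; x points squarely out of the open side, which has no wall; z up. The floor's top face is 43 mm above the bench; from the shaft axis it runs 110 mm to the open side, 200 to the back wall, 125 to each side wall. Walls 45 mm high (tops 88 mm above the bench), 14 mm lips outwards
- floor_center (a point): point on the top face of the box's floor, on the shaft axis; axes as the fan box. Four bolt heads, 19 mm across and 8 mm high, stand on the floor round it at x and y = plus or minus 41.5 mm
- fan_shaft (a joint): turn of the shaft about the upright axis, rad: 0 = flat squarely out of the open side, positive = counter-clockwise from above. Starts between 0.5 and 1.4; a light bearing drag (0.06 Nm), stays where it is left
- shaft_top (a point): centre of the top end of the upright steel shaft, 62 mm above the box's floor (105 mm above the bench): round, 30 mm diameter, with a flat 5 mm deep and 22 mm wide down one side over its whole height (a D from above, 25 mm from the flat to the opposite side); top 3 mm chamfered. z up, x out of the flat
- gauge_slot (a point): the loose setting gauge, 0.2 kg: aluminium bar 12 mm thick, 48 wide, lying flat, a 34 mm wide slot in one end, the other end bent up as a handle. This point: where the shaft axis goes in the slot, 6 mm above the underside. x points along the bar out of the slot's mouth: prongs (7 mm wide) end 27 mm ahead, slot bottom 17 mm behind, bar's end 81 mm behind. Starts on the bench left or right of the box
- gauge_handle (a point): centre of the gauge's upright handle plate: 12 mm thick (along the gauge's x), 40 wide, 75 mm behind the slot point; it rises from the bar (12 mm) to 55 mm above the underside, this point is 36 mm above it
- collar_center (a point): centre of the shaft collar, loose, steel, 0.18 to 0.36 kg: a ring of 54 mm outside diameter, 33 mm bore, 24 mm high (this point 12 mm above its underside); x points along its screw, z up. Starts lying flat on the bench at the other side of the box
- collar_screw (a point): outer end of the head of the collar's screw, which sticks out of the collar's side half-way up: 11 mm diameter, its end 39 mm from the collar's axis
- fan_wheel: bystander: bladed steel fan wheel, 180 diameter x 72 high, lying flat; origin under its centre
- tee_key: bystander: T-handled hexagon key, 190 long, lying on the bench
- spacer: bystander: plain steel ring with no screw, 68 diameter x 14 high, bore 44
- angle_offcut: bystander: 130 mm piece of 40 x 40 steel angle
- driver: bystander: screwdriver, 200 long
- spanner: bystander: spanner, 190 long
- bolt_tin: bystander: open tin of bolts, 80 diameter x 45 high
There are look-alikes about, which are no part of the job. There is more than one size of the part that bears collar_center; the job needs the largest.

How it is judged:
By the outcome, as a careful person would: the job done as asked, in the order asked, and still so for the second after the job is handed in, while the arm keeps its last pose, push and grip.
It also fails if it takes over 72 s, if anything falls off the work surface, if the arm or the gripper's body presses on something with over 40 N, if the wrist force passes 120 N, or if a joint passes its speed limit or range.

ROBOT

A 7-joint arm with a two-finger parallel gripper is mounted at the origin on the work surface. World frame = base frame: x ahead of the robot, y to its left, z up, the work surface at z = 0. Lengths are in m, angles in rad, forces in N, time in s.
With the tool pointing down it reaches from about 0.35 to 0.9 m from the base axis. Payload 8.1 kg.
Tool frame: the origin (TCP) lies on the centre line of the jaws, within the pads' length; the fingertips stand arm.tips_ahead ahead of it and the grasp point (between the pads) lies 8 mm behind it (arm.tips_ahead is the distance from the TCP to the fingertips, in m); z points along the fingers, y is the direction in which the jaws open and shut (so a half turn about z gives the same grasp; the last joint's range is limited). The gripper opens to 92 mm and grips with 3 to 60 N. Pads are 19 mm wide; open, the fingers measure 130 mm over their backs; the gripper's body (75 mm by 190 mm) begins 47 mm behind the grasp point.
Start: joints at [-1.298, 0.434, 0.025, 1.573, -0.012, 1.134, -0.075], TCP at [0.229, 0.581, 0.238] pointing down, gripper open.
Joint ranges: [-2.62, 2.62], [-0.44, 2.09], [-1.27, 1.32], [0.08, 2.57], [-1.32, 4.46], [0.12, 2], [-2.74, 2.74]. Speed limits (rad/s): [2.22, 2.22, 3.01, 3.01, 3.14, 3.14, 3.14].

INTERFACE

Orientations are given as a rotation vector (axis times angle).
In Python, from cell import arm gives the robot as it stands. The module is installed in compiled form; this text tells all that it offers.
- The arm moves only by the tool jog_arm, never from a script. Its argument "moves" is a list of rows, each an object with "twist": the turn, a rotation vector about the tool's x, y, z in units of 10 degrees (1.0 is 10 degrees), a list of three; "xyz": the shift along the tool's x, y, z in units of 60 mm (1.0 is 60 mm), a list of three; "grip": the closure, from -1 (fully open) to 1 (shut). A call has 1 to 5 rows; each row is the pose to reach, as a shift and turn from the pose commanded when the call began, along the tool's axes at that moment; what a row does not reach only later rows make up. A row lasts 1/8 s, in which the tool goes at most 62.5 mm and 10.7 degrees, less where a joint would pass 70% of its speed; a pose out of reach is approached as far as the arm can. A call with a gripper value outside its range is refused whole. The fingers move at their own pace and stop on an object; "force" is the grip in N (left out, the last holds). Time passes only in rows, so rows that repeat a pose let the fingers close. It gives the time, the measured TCP pose, the force and the opening at its end, in the units of the state.
- arm.observe(): the state, without advancing time (a new reading comes with each control period).
- arm.get_image(name): name is "side" or "top"; returns the picture (480x640x3 uint8, blue, green, red); there is no depth.
- arm.camera_params(name): a dict with "mtx" (3x3 intrinsics, pixels), "T" (4x4, takes a point from camera to world coordinates). Camera axes: x right, y down, z forward; pixel columns grow to the right and rows downward; lengths in m; the calibration is good to about 2 mm. A picture is of the moment at which its call begins. camera_params takes no time and is no camera call.
- arm.sign_off(): hands the job in, once; it reports no verdict.
The state is a dict: "clock": time; "joints": joint angles; "dq": joint speeds; "joint_efforts": joint torques, N m; "position": TCP position; "ee_rot": TCP orientation; "force": force on the tool from outside, world axes, zero at the start; "ft_torque": the same for the moment, N m; "width": opening from 0.0 (shut) to 1.0 (fully open).
Only numpy, scipy, OpenCV 4.12 (cv2) and the standard library are available. Lean on these libraries where they do the work, as an engineer would, in place of code of your own. Each camera call takes 0.05 s, during which the arm holds its last target. There are 200 camera calls.

## Working session

There is one attempt and no reset: what is moved stays moved. The work goes in short steps, Python scripts to look and compute and a tool call to move; the robot and the scene stay as the last step left them, time stands still between calls to the robot, and variables do not carry over. Pictures are saved under pics/ and viewed, about 8 in all and at most 12, crops included, and the job is handed in when it is done.

Besides the shell and the picture viewer there is one more tool, called after "Request:" by a JSON object that holds its "name" and its "arguments". jog_arm: Moves the arm, as the interface text tells. Its arguments: {"type":"object","properties":{"moves":{"type":"array","items":{"type":"object","properties":{"twist":{"type":"array","items":{"type":"number"}},"xyz":{"type":"array","items":{"type":"number"}},"grip":{"type":"number"}}}},"force":{"type":"number"}},"required":["moves"]}

```bash
mkdir -p pics; python3 - <<'E'
from cell import arm
import cv2
print(arm.observe(), arm.tips_ahead)
for n in("top","side"):
    cv2.imwrite(f"pics/{n}0.png",arm.get_image(n)); p=arm.camera_params(n); print(n,p["mtx"].round(1).tolist(),p["T"].round(4).tolist())
E
```

```text
{'clock': 0.0, 'joints': array([-1.29759411,  0.43522554,  0.02497959,  1.57409246, -0.01160176,
        1.13399776, -0.07508765]), 'dq': array([-5.45676416e-05, -6.43978553e-04,  1.00054105e-03, -5.19993511e-04,
       -5.92209362e-04, -1.59815168e-03,  8.45683452e-04]), 'joint_efforts': array([ 1.00992831e-03, -6.67836714e+01,  9.85711589e-01, -3.14462328e+01,
       -6.05970528e-02,  4.29360266e-02,  1.84651581e-04]), 'position': array([0.22926077, 0.58090332, 0.23694524]), 'ee_rot': array([-5.86911706e-01, -3.08612705e+00,  2.46721571e-03]), 'force': array([ 0.12188448,  0.50631924, -0.00770023]), 'ft_torque': array([-0.02639925, -0.02493335, -0.02129724]), 'width': 1.0004191959515842} 0.011
top [[495.4, 0.0, 325.0], [0.0, 495.4, 235.2], [0.0, 0.0, 1.0]] [[0.0337, -0.9722, 0.2316, 0.2745], [-0.9994, -0.0321, 0.0106, -0.0045], [-0.0029, -0.2318, -0.9728, 1.4695], [0.0, 0.0, 0.0, 1.0]]
side [[621.7, 0.0, 322.6], [0.0, 621.7, 232.3], [0.0, 0.0, 1.0]] [[0.9651, -0.1642, 0.2038, 0.256], [-0.2614, -0.563, 0.7841, -1.2251], [-0.014, -0.81, -0.5863, 1.0049], [0.0, 0.0, 0.0, 1.0]]
```

View pics/top0.png

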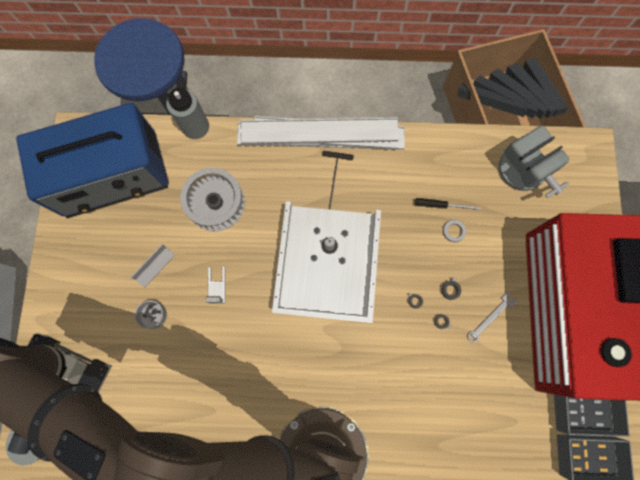

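View pics/side0.png

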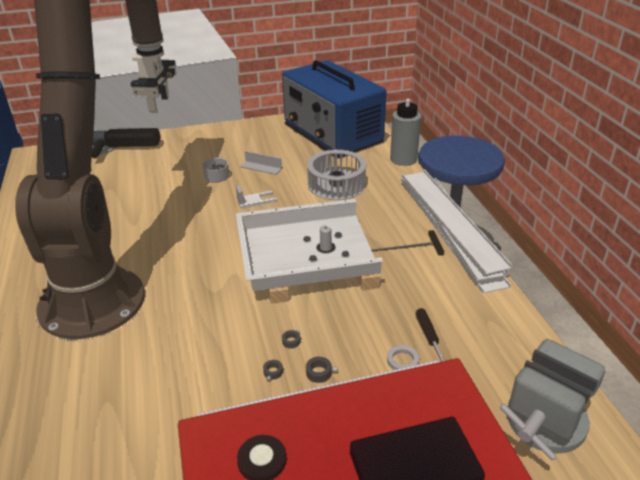

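The top view shows the box with its open side towards +x, shaft at about (330,244). The gauge is at (216,285) with its mouth up, and the largest dark collar at (451,290). In the side view the shaft is at (326,238), the gauge at (255,197) and the large collar at (320,369).

```bash
cat > h.py <<'E'
import numpy as np, cv2
from cell import arm
from scipy.spatial.transform import Rotation as R
P={n:arm.camera_params(n) for n in("top","side")}
def ray(n,uv):
    p=P[n]; d=p["T"][:3,:3]@np.linalg.solve(p["mtx"],[uv[0],uv[1],1.]); return p["T"][:3,3],d
def plane(n,uv,z):
    o,d=ray(n,uv); return o+d*(z-o[2])/d[2]
def proj(n,X):
    p=P[n]; c=p["T"][:3,:3].T@(np.asarray(X,float)-p["T"][:3,3]); q=p["mtx"]@c; return q[:2]/q[2]
def tri(uvt,uvs):
    A=np.zeros((3,3));b=np.zeros(3)
    for n,uv in(("top",uvt),("side",uvs)):
        o,d=ray(n,uv);d=d/np.linalg.norm(d);M=np.eye(3)-np.outer(d,d);A+=M;b+=M@o
    return np.linalg.solve(A,b)
def crop(im,c,w,h,s):
    u,v=int(c[0]-w/2),int(c[1]-h/2); return cv2.resize(im[v:v+h,u:u+w],None,fx=s,fy=s,interpolation=cv2.INTER_CUBIC)
def go(target,yaw=None,box=None):
    """Print shift in tool units (and turn) from the measured pose to target (world)."""
    s=arm.observe(); Rm=R.from_rotvec(s["ee_rot"])
    print("shift units",(Rm.inv().apply(np.asarray(target)-s["position"])/.06).round(3), "tool y dir deg",np.degrees(np.arctan2(*Rm.as_matrix()[[1,0],1])).round(2),"tilt z",Rm.as_matrix()[:,2].round(4))
E
python3 - <<'E'
from h import *
t=cv2.imread("pics/top0.png");s=cv2.imread("pics/side0.png")
A=np.hstack([crop(t,(216,285),44,50,6),crop(t,(330,245),44,50,6),crop(t,(440,305),44,50,6)])
B=np.hstack([crop(s,(258,195),44,50,6),crop(s,(326,240),44,50,6),crop(s,(312,365),44,50,6)])
cv2.imwrite("pics/m1.png",np.vstack([A,B]))
for n,c in(("top",(216,285)),("top",(330,245)),("top",(451,290)),("top",(415,300)),("top",(441,321))):print(c,plane(n,c,0.02).round(3))
E
```

```text
(216, 285) [0.459 0.326 0.02 ]
(330, 245) [ 0.59  -0.005  0.02 ]
(451, 290) [ 0.467 -0.363  0.02 ]
(415, 300) [ 0.434 -0.258  0.02 ]
(441, 321) [ 0.376 -0.332  0.02 ]
```

View pics/m1.png

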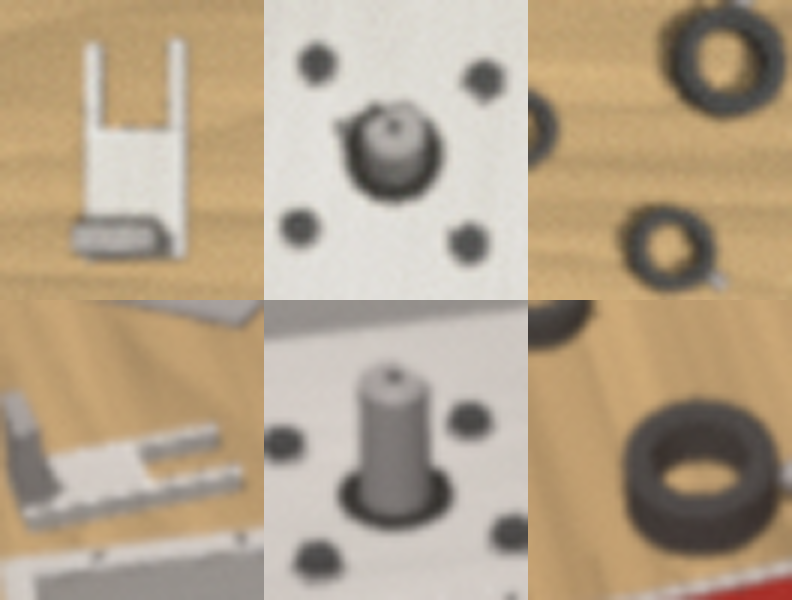

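The zoomed mosaic shows the gauge's prong tips at crop pixels (85,40) and (186,38), its slot bottom at y=128, the four bolts round the shaft, and the large collar with its screw. I'll measure these with masks.

```bash
cat > meas.py <<'E'
from h import *
def blobs(im,roi,f,amin):
    x,y,w,h=roi; c=cv2.resize(im[y:y+h,x:x+w],None,fx=6,fy=6,interpolation=cv2.INTER_CUBIC)
    m=f(c).astype(np.uint8); out=[]
    for k in cv2.findContours(m,cv2.RETR_EXTERNAL,cv2.CHAIN_APPROX_NONE)[0]:
        if cv2.contourArea(k)/36<amin: continue
        hl=cv2.convexHull(k); M=cv2.moments(hl)
        cen=(np.array([M["m10"],M["m01"]])/M["m00"]+.5)/6-.5+[x,y]
        out.append((cen,cv2.contourArea(hl)/36,(k[:,0]+.5)/6-.5+[x,y]))
    return out
gray=lambda c:cv2.cvtColor(c,cv2.COLOR_BGR2GRAY)
sat=lambda c:cv2.cvtColor(c,cv2.COLOR_BGR2HSV)[...,1]
E
python3 - <<'E'
from meas import *
t=cv2.imread("pics/top0.png");s=cv2.imread("pics/side0.png")
for n,im,roi in(("top",t,(305,222,52,48)),("side",s,(295,222,60,46))):
    b=[x for x in blobs(im,roi,lambda c:gray(c)<120,5)]
    for c,a,_ in b: print(n,"bolt?",c.round(2),round(a,1),plane(n,c,.047).round(4))
print("shaft top",tri((308+(395-264)/6-.4,220+127/6-.4),(304+(394-264)/6-.4,215+75/6-.4)))
for n,im,roi in(("top",t,(425,268,52,44)),("side",s,(298,350,50,36))):
    for nm,f in(("dark",lambda c:gray(c)<85),("lowsat",lambda c:sat(c)<70)):
        for c,a,k in blobs(im,roi,f,12):
            print(n,nm,c.round(2),round(a,1),plane(n,c,.012).round(4),k.min(0).round(1),k.max(0).round(1))
            if nm=="lowsat":
                d=np.linalg.norm(k-c,axis=1); i=d.argmax(); print("  far pt",k[i].round(2),plane(n,k[i],.012).round(4))
g=lambda x,y:(194+x/6-.4,260+y/6-.4)
for q in((85,40),(186,38),(103,128),(168,128),(186,257)): print("gauge",q,plane("top",g(*q),.012).round(4))
for q in((75,223),(155,222),(155,250)): print("handle top",q,plane("top",g(*q),.055).round(4))
g=lambda x,y:(236+x/6-.4,170+(y-300)/6-.4)
for q in((215,428),(243,470),(140,450),(152,487)): print("gauge side",q,plane("side",g(*q),.012).round(4))
E
```

```text
top bolt? [341.65 260.19] 21.8 [ 0.5399 -0.0402  0.047 ]
top bolt? [313.43 257.44] 19.7 [0.5453 0.0424 0.047 ]
top bolt? [328.75 245.33] 189.9 [ 0.583  -0.0012  0.047 ]
top bolt? [344.26 232.79] 21.9 [ 0.6224 -0.0458  0.047 ]
top bolt? [316.39 230.13] 20.8 [0.6277 0.0368 0.047 ]
side bolt? [312.6  258.01] 32.0 [ 0.5365 -0.0422  0.047 ]
side bolt? [345.01 253.58] 29.1 [ 0.6191 -0.0475  0.047 ]
side bolt? [306.58 238.58] 26.5 [0.5418 0.0409 0.047 ]
side bolt? [337.82 234.61] 26.9 [0.6244 0.0349 0.047 ]
side bolt? [325.55 242.73] 299.4 [0.5843 0.0098 0.047 ]
shaft top [ 0.58210132 -0.00270064  0.10570336]
top dark [450.05 289.58] 264.0 [ 0.4691 -0.3624  0.012 ] [440.8 280.8] [459.6 298.4]
top lowsat [451.3  288.77] 294.1 [ 0.4716 -0.3661  0.012 ] [441.8 277.1] [460.4 298.8]
  far pt [454.25 277.08] [ 0.5066 -0.3758  0.012 ]
side dark [318.58 369.51] 510.0 [ 0.4653 -0.3664  0.012 ] [306.2 357.1] [331.8 381.6]
side lowsat [336.73 383.06] 58.1 [ 0.4917 -0.4114  0.012 ] [322.4 379.8] [347.4 385.4]
  far pt [322.42 385.42] [ 0.462  -0.4094  0.012 ]
side lowsat [319.93 368.96] 573.6 [ 0.4684 -0.3657  0.012 ] [305.9 356.4] [337.1 381.4]
  far pt [337.08 367.58] [ 0.5039 -0.3719  0.012 ]
gauge (85, 40) [0.5148 0.3574 0.012 ]
gauge (186, 38) [0.5175 0.3073 0.012 ]
gauge (103, 128) [0.4712 0.3447 0.012 ]
gauge (168, 128) [0.4723 0.3126 0.012 ]
gauge (186, 257) [0.4093 0.2986 0.012 ]
handle top (75, 223) [0.4196 0.3437 0.055 ]
handle top (155, 222) [0.4214 0.3057 0.055 ]
handle top (155, 250) [0.4081 0.3046 0.055 ]
gauge side (215, 428) [0.5088 0.3507 0.012 ]
gauge side (243, 470) [0.5144 0.3085 0.012 ]
gauge side (140, 450) [0.4689 0.341  0.012 ]
gauge side (152, 487) [0.4685 0.306  0.012 ]
```

```bash
python3 - <<'E'
from h import *
go([.4125,.3233,.11]); go([.4125,.3233,.032])
E
```

```text
shift units [-4.417 -2.87   2.122] tool y dir deg 68.47 tilt z [-4.0e-04 -1.4e-03 -1.0e+00]
shift units [-4.417 -2.868  3.422] tool y dir deg 68.47 tilt z [-4.0e-04 -1.4e-03 -1.0e+00]
```

Request:
{"name": "jog_arm", "arguments": {"moves": [{"xyz": [-0.9,-0.6,0.4],"twist": [0,0,1.07],"grip": 0},{"xyz": [-1.77,-1.15,0.85],"twist": [0,0,2.14],"grip": 0},{"xyz": [-2.65,-1.72,1.3],"twist": [0,0,3.21],"grip": 0},{"xyz": [-3.53,-2.3,1.7],"twist": [0,0,4.28],"grip": 0},{"xyz": [-4.42,-2.87,2.12],"twist": [0,0,5.35],"grip": 0}]}}

```text
clock: 0.72
position: [0.3982, 0.3437, 0.1203]
ee_rot: [1.92, 2.486, 0.0]
force: [1.3, 0.4, 0.1]
width: 0.52
```

Request:
{"name": "jog_arm", "arguments": {"moves": [{"xyz": [0,0,0],"twist": [0,0,1.07],"grip": 0},{"xyz": [0,0,0],"twist": [0,0,1.07],"grip": 0},{"xyz": [0,0,0],"twist": [0,0,1.07],"grip": 0}]}}

```text
clock: 1.1
position: [0.3969, 0.3463, 0.1211]
ee_rot: [-2.13, -2.309, -0.0]
force: [-0.0, 0.8, -0.7]
width: 0.5
```

```bash
python3 - <<'E'
from h import *
go([.4125,.3233,.11]); go([.4125,.3233,.032]); s=arm.observe(); print(s["clock"],s["position"],s["force"],s["joints"].round(2),s["width"])
E
```

```text
shift units [-0.403  0.228  0.184] tool y dir deg 4.6 tilt z [-1.e-04  4.e-04 -1.e+00]
shift units [-0.403  0.228  1.484] tool y dir deg 4.6 tilt z [-1.e-04  4.e-04 -1.e+00]
1.1 [0.39691583 0.34629251 0.12106663] [-0.02561926  0.83511374 -0.69769349] [-1.06  0.42  0.32  1.97 -0.18  0.78 -0.56] 0.500399987343051
```

Request:
{"name": "jog_arm", "arguments": {"moves": [{"xyz": [-0.4,0.23,0.0],"grip": 0},{"xyz": [-0.4,0.23,0.5],"grip": 0},{"xyz": [-0.4,0.23,1.0],"grip": 0},{"xyz": [-0.4,0.23,1.48],"grip": 0},{"xyz": [-0.4,0.23,1.48],"grip": 0}]}}

```text
invalid input at $.moves[0]: expected keys twist, xyz, grip
```

```bash
python3 - <<'E'
from h import *
go([.4125,.3233,.032]); s=arm.observe(); print(s["position"],s["force"])
t=arm.get_image("top");s=arm.get_image("side")
cv2.imwrite("pics/m2.png",np.hstack([crop(t,(216,285),60,60,6),crop(s,(252,190),60,60,6)]))
E
```

```text
shift units [-0.403  0.228  1.484] tool y dir deg 4.6 tilt z [-1.e-04  4.e-04 -1.e+00]
[0.39691583 0.34629251 0.12106663] [-0.02561926  0.83511374 -0.69769349]
```

View pics/m2.png

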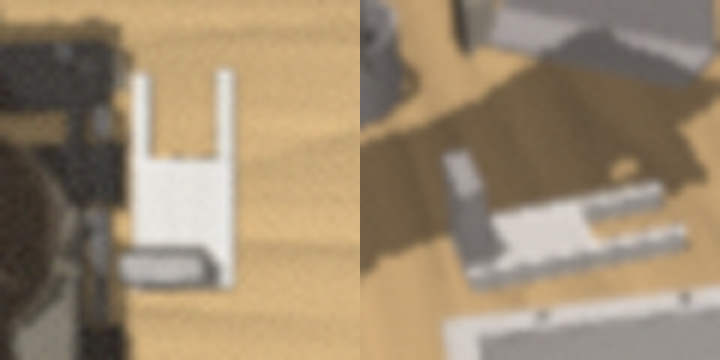

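The call was refused because every row needs a twist. The picture shows the gauge undisturbed and the gripper to its left.

Request:
{"name": "jog_arm", "arguments": {"moves": [{"xyz": [-0.4,0.23,0.0],"twist": [0,0,0],"grip": 0},{"xyz": [-0.4,0.23,0.5],"twist": [0,0,0],"grip": 0},{"xyz": [-0.4,0.23,1.0],"twist": [0,0,0],"grip": 0},{"xyz": [-0.4,0.23,1.48],"twist": [0,0,0],"grip": 0},{"xyz": [-0.4,0.23,1.48],"twist": [0,0,0],"grip": 0}]}}

```text
clock: 1.82
position: [0.4117, 0.322, 0.0308]
ee_rot: [-2.134, -2.305, 0.005]
force: [0.3, -0.2, 1.2]
width: 0.5
```

Request:
{"name": "jog_arm", "arguments": {"moves": [{"xyz": [0,0,0],"twist": [0,0,0],"grip": 1},{"xyz": [0,0,0],"twist": [0,0,0],"grip": 1},{"xyz": [0,0,0],"twist": [0,0,0],"grip": 1},{"xyz": [0,0,0],"twist": [0,0,0],"grip": 1},{"xyz": [0,0,0],"twist": [0,0,0],"grip": 1}], "force": 40}}

```text
clock: 2.45
position: [0.4132, 0.3227, 0.0327]
ee_rot: [-2.137, -2.302, -0.001]
force: [-1.0, -0.4, 5.7]
width: 0.129
```

```bash
python3 - <<'E'
from h import *
go([.4125,.3233,.032]); s=arm.observe(); print(s["clock"],s["position"],s["force"],s["width"]*92)
E
```

```text
shift units [ 0.011 -0.011  0.012] tool y dir deg 4.26 tilt z [ 4.e-04  7.e-04 -1.e+00]
2.45 [0.41322953 0.32268294 0.03269372] [-1.03936509 -0.35984238  5.7061328 ] 11.889185743957336
```

Request:
{"name": "jog_arm", "arguments": {"moves": [{"xyz": [0,0,-0.6],"twist": [0,0,0],"grip": 1},{"xyz": [0,0,-1.2],"twist": [0,0,0],"grip": 1},{"xyz": [0,0,-2.0],"twist": [0,0,0],"grip": 1},{"xyz": [0,0,-2.0],"twist": [0,0,0],"grip": 1}]}}

```text
clock: 2.95
position: [0.4146, 0.3237, 0.1553]
ee_rot: [2.137, 2.302, 0.009]
force: [0.9, 0.2, -2.8]
width: 0.126
```

```bash
python3 - <<'E'
from h import *
go([.4553,.006,.153]); s=arm.observe(); print(s["clock"],s["position"],s["force"],s["width"]*92)
E
```

```text
shift units [-5.33   0.282  0.017] tool y dir deg 4.26 tilt z [ 0.0041  0.0044 -1.    ]
2.95 [0.41464533 0.32366905 0.15525492] [ 0.88772899  0.17992583 -2.82814679] 11.613344385936696
```

Request:
{"name": "jog_arm", "arguments": {"moves": [{"xyz": [-0.8,0.04,0],"twist": [0,0,0.16],"grip": 1},{"xyz": [-1.7,0.09,0],"twist": [0,0,0.33],"grip": 1},{"xyz": [-2.6,0.14,0],"twist": [0,0,0.5],"grip": 1},{"xyz": [-3.5,0.18,0],"twist": [0,0,0.65],"grip": 1},{"xyz": [-4.4,0.24,0],"twist": [0,0,0.82],"grip": 1}]}}

```text
clock: 3.58
position: [0.4462, 0.0585, 0.1513]
ee_rot: [-2.297, -2.143, 0.002]
force: [0.6, 0.0, -1.5]
width: 0.13
```

```bash
python3 - <<'E'
from h import *
go([.4553,.006,.153]); s=arm.observe(); print(s["clock"],s["position"],s["force"],s["width"]*92)
E
```

```text
shift units [-0.862  0.212 -0.029] tool y dir deg -3.97 tilt z [-1.3e-03 -4.0e-04 -1.0e+00]
3.575 [0.44619017 0.05845299 0.15127962] [ 0.60710522  0.03150544 -1.45668595] 11.97769906656843
```

Request:
{"name": "jog_arm", "arguments": {"moves": [{"xyz": [-0.86,0.21,0],"twist": [0,0,0],"grip": 1},{"xyz": [-0.86,0.21,0],"twist": [0,0,0],"grip": 1},{"xyz": [-0.86,0.21,0],"twist": [0,0,0],"grip": 1}]}}

```text
clock: 3.95
position: [0.4553, 0.0081, 0.1514]
ee_rot: [-2.296, -2.143, 0.002]
force: [0.4, 1.1, -2.1]
width: 0.128
```

```bash
python3 - <<'E'
from h import *
go([.4553,.006,.080]); s=arm.observe(); print(s["clock"],s["position"],s["force"],s["width"]*92)
E
```

```text
shift units [-0.035  0.004  1.19 ] tool y dir deg -3.96 tilt z [-1.6e-03 -1.0e-04 -1.0e+00]
3.95 [0.45534696 0.00809669 0.15138913] [ 0.35554518  1.10060761 -2.14567384] 11.763550841472501
```

Request:
{"name": "jog_arm", "arguments": {"moves": [{"xyz": [-0.035,0,0.4],"twist": [0,0,0],"grip": 1},{"xyz": [-0.035,0,0.8],"twist": [0,0,0],"grip": 1},{"xyz": [-0.035,0,1.15],"twist": [0,0,0],"grip": 1},{"xyz": [-0.035,0,1.15],"twist": [0,0,0],"grip": 1}]}}

```text
clock: 4.45
position: [0.4544, 0.0071, 0.0818]
ee_rot: [-2.292, -2.145, 0.005]
force: [0.3, 0.5, -1.0]
width: 0.131
```

```bash
python3 - <<'E'
from h import *
go([.4553,.006,.0757]); s=arm.observe(); print(s["clock"],s["position"],s["force"],s["width"]*92)
t=arm.get_image("top");s=arm.get_image("side")
cv2.imwrite("pics/m3.png",np.hstack([crop(t,(330,255),64,64,6),crop(s,(310,240),64,64,6)]))
E
```

```text
shift units [-0.018  0.016  0.101] tool y dir deg -3.8 tilt z [-3.7e-03 -3.0e-04 -1.0e+00]
4.45 [0.4544189  0.00711659 0.08178206] [ 0.33983013  0.45610889 -1.0273871 ] 12.06729515605005
```

View pics/m3.png

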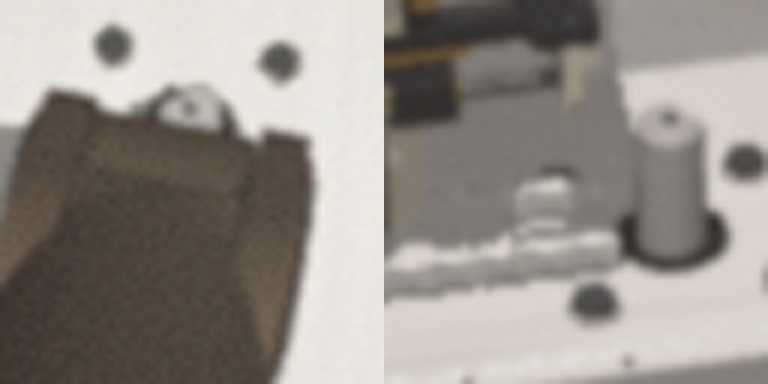

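The top view is hidden by the hand. The side view shows the prongs just behind the shaft, between the bolts and a few mm above the floor. I'll lower the gauge to contact, then slide it.

Request:
{"name": "jog_arm", "arguments": {"moves": [{"xyz": [-0.02,0,0.06],"twist": [0,0,0],"grip": 1},{"xyz": [-0.02,0,0.1],"twist": [0,0,0],"grip": 1},{"xyz": [-0.02,0,0.1],"twist": [0,0,0],"grip": 1},{"xyz": [-0.02,0,0.1],"twist": [0,0,0],"grip": 1}]}}

```text
clock: 5.05
position: [0.4559, 0.0046, 0.0773]
ee_rot: [2.297, 2.144, 0.0]
force: [0.1, 0.4, -1.7]
width: 0.13
```

```bash
python3 - <<'E'
from h import *
go([.5053,.0026,.0757]); s=arm.observe(); print(s["clock"],s["position"],s["force"],s["width"]*92)
uv=lambda x,y:(278+x/6-.4,208+y/6-.4)
for q in((236,240),(191,180)): print(plane("side",uv(*q),.061).round(4))
E
```

```text
shift units [0.024 0.824 0.027] tool y dir deg -3.95 tilt z [ 2.e-04  1.e-04 -1.e+00]
5.05 [0.45589606 0.00455901 0.07729855] [ 0.07221778  0.3634334  -1.6637469 ] 11.93564180381486
[ 0.5533 -0.0218  0.061 ]
[0.5456 0.0244 0.061 ]
```

Request:
{"name": "jog_arm", "arguments": {"moves": [{"xyz": [0.005,0.1,0.02],"twist": [0,0,0],"grip": 1},{"xyz": [0.005,0.25,0.025],"twist": [0,0,0],"grip": 1},{"xyz": [0.005,0.4,0.025],"twist": [0,0,0],"grip": 1},{"xyz": [0.005,0.55,0.025],"twist": [0,0,0],"grip": 1},{"xyz": [0.005,0.55,0.025],"twist": [0,0,0],"grip": 1}]}}

```text
clock: 5.68
position: [0.4899, 0.0025, 0.0757]
ee_rot: [2.296, 2.143, 0.001]
force: [0.9, -0.1, 1.4]
width: 0.13
```

```bash
python3 - <<'E'
from h import *
go([.507,.0015,.0757]); s=arm.observe(); print(s["clock"],s["position"],s["force"],s["width"]*92)
E
```

```text
shift units [0.004 0.285 0.   ] tool y dir deg -3.94 tilt z [ 1.e-03 -3.e-04 -1.e+00]
5.675 [0.48989555 0.00245382 0.0756958 ] [ 0.85976108 -0.09699863  1.36051252] 11.94017419590649
```

Request:
{"name": "jog_arm", "arguments": {"moves": [{"xyz": [0,0.1,0.005],"twist": [0,0,0],"grip": 1},{"xyz": [0,0.2,0.005],"twist": [0,0,0],"grip": 1},{"xyz": [0,0.28,0.005],"twist": [0,0,0],"grip": 1},{"xyz": [0,0.33,0.005],"twist": [0,0,0],"grip": 1},{"xyz": [0,0.33,0.005],"twist": [0,0,0],"grip": 1}]}}

```text
clock: 6.3
position: [0.5082, 0.0012, 0.0757]
ee_rot: [-2.296, -2.143, 0.0]
force: [-2.4, 0.7, 5.0]
width: 0.129
```

Request:
{"name": "jog_arm", "arguments": {"moves": [{"xyz": [0,0.03,0],"twist": [0,0,0],"grip": 1},{"xyz": [0,0.03,0],"twist": [0,0,0],"grip": 1}]}}

```text
clock: 6.55
position: [0.5097, 0.0012, 0.0757]
ee_rot: [-2.296, -2.143, 0.0]
force: [-3.5, -0.6, 7.3]
width: 0.129
```

Request:
{"name": "jog_arm", "arguments": {"moves": [{"xyz": [0,0.03,0],"twist": [0,0,0],"grip": 1},{"xyz": [0,0.03,0],"twist": [0,0,0],"grip": 1}]}}

```text
clock: 6.8
position: [0.5106, 0.0011, 0.0757]
ee_rot: [-2.295, -2.142, 0.002]
force: [-6.4, 0.9, 11.9]
width: 0.129
```

Request:
{"name": "jog_arm", "arguments": {"moves": [{"xyz": [0,0.04,0],"twist": [0,0,0],"grip": 1},{"xyz": [0,0.04,0],"twist": [0,0,0],"grip": 1},{"xyz": [0,0.04,0],"twist": [0,0,0],"grip": 1}]}}

```text
clock: 7.18
position: [0.5107, 0.0011, 0.0756]
ee_rot: [-2.293, -2.14, 0.006]
force: [-16.0, 1.9, 22.6]
width: 0.132
```

```bash
python3 - <<'E'
from h import *
s=arm.observe(); print(s["clock"],s["position"],s["force"],s["width"]*92)
t=arm.get_image("top");s=arm.get_image("side")
cv2.imwrite("pics/m4.png",np.hstack([crop(t,(330,245),64,64,6),crop(s,(315,240),64,64,6)]))
E
```

```text
7.175 [0.51067274 0.00106632 0.07564178] [-16.02281428   1.9243344   22.64496994] 12.169870603215916
```

View pics/m4.png

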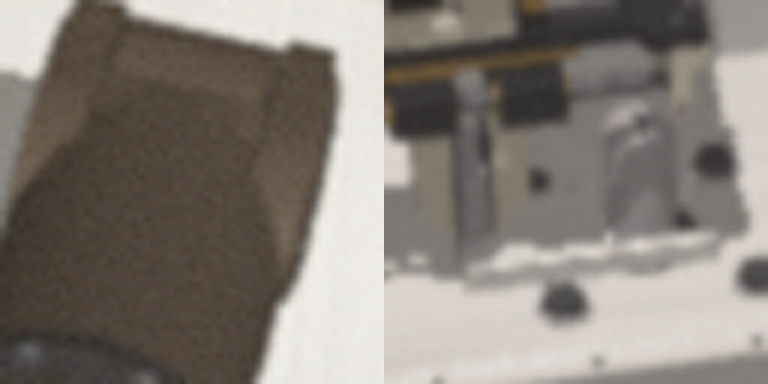

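Hard contact: the push rose from 6 to 16 N with only 0.1 mm of travel. The side view shows the prongs round both sides of the shaft, flat on the floor. I'll ease the push off, release and rise.

Request:
{"name": "jog_arm", "arguments": {"moves": [{"xyz": [0,-0.06,-0.01],"twist": [0,0,0],"grip": 1},{"xyz": [0,-0.06,-0.01],"twist": [0,0,0],"grip": 0.35},{"xyz": [0,-0.06,-0.01],"twist": [0,0,0],"grip": 0.35},{"xyz": [0,-0.06,-0.01],"twist": [0,0,0],"grip": 0.35}]}}

```text
clock: 7.78
position: [0.5112, 0.0011, 0.076]
ee_rot: [2.296, 2.144, 0.0]
force: [-0.6, 0.6, 0.2]
width: 0.319
```

```bash
python3 - <<'E'
from h import *
s=arm.observe(); print(s["clock"],s["position"],s["force"],s["width"]*92)
E
```

```text
7.775 [0.51121167 0.00106086 0.07596609] [-0.62084958  0.55712571  0.23437543] 29.3066302248097
```

Request:
{"name": "jog_arm", "arguments": {"moves": [{"xyz": [0,0,-0.6],"twist": [0,0,0],"grip": 0.35},{"xyz": [0,0,-1.3],"twist": [0,0,0],"grip": 0.35},{"xyz": [0.8,0,-1.7],"twist": [0,0,0],"grip": 0.35},{"xyz": [1.6,0,-1.7],"twist": [0,0,0],"grip": 0.35},{"xyz": [2.5,0,-1.7],"twist": [0,0,0],"grip": 0.35}]}}

```text
clock: 8.4
position: [0.5217, 0.1519, 0.1786]
ee_rot: [2.297, 2.142, 0.002]
force: [0.8, -0.4, -0.5]
width: 0.325
```

```bash
python3 - <<'E'
from h import *
t=arm.get_image("top");s=arm.get_image("side");cv2.imwrite("pics/t5.png",t);cv2.imwrite("pics/s5.png",s)
cv2.imwrite("pics/m5.png",np.hstack([crop(t,(330,245),50,50,8),crop(s,(325,240),50,50,8)]))
E
```

```text
(no output)
```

View pics/m5.png

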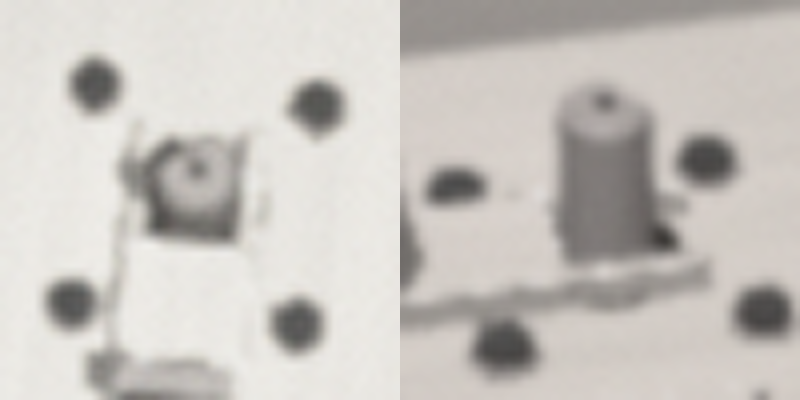

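The gauge is seated with its slot bottom against the shaft, and its handle points to the back wall. The flat appears to be at the upper left of the shaft top at (195,180); I'll take a radial profile to get its angle.

```bash
python3 - <<'E'
from h import *
ims={"top":cv2.imread("pics/t5.png",0),"side":cv2.imread("pics/s5.png",0)}
c=np.array([.5825,-.0030]); 
rs=np.array([6,7.5,9,10.5,12,13.5,15,16.5])/1e3
b={"top":(.0017,.0009),"side":(-.0015,-.0009)}
for n in ims:
    print(n,"r mm",rs*1e3)
    for a in range(-40,331,15):
        th=np.radians(a-3.9)
        pt=[proj(n,[c[0]+b[n][0]+r*np.cos(th),c[1]+b[n][1]+r*np.sin(th),.105]) for r in rs]
        v=cv2.remap(ims[n],np.float32([[p[0] for p in pt]]),np.float32([[p[1] for p in pt]]),cv2.INTER_CUBIC)[0]
        print(a,v)
E
```

```text
top r mm [ 6.   7.5  9.  10.5 12.  13.5 15.  16.5]
-40 [178 183 184 180 181 190 201 210]
-25 [179 182 182 177 181 197 213 225]
-10 [173 175 175 175 189 210 223 226]
5 [165 168 173 186 203 219 224 226]
20 [159 160 170 185 204 219 229 230]
35 [157 150 151 160 179 196 212 225]
50 [156 148 131 119 121 141 175 202]
65 [165 158 140 120 106 116 145 177]
80 [177 174 161 140 121 109 115 139]
95 [181 186 179 166 147 130 116 111]
110 [180 188 187 178 164 143 123 114]
125 [178 183 185 179 167 146 122 105]
140 [177 183 184 181 170 155 138 121]
155 [178 186 186 181 171 161 146 128]
170 [177 186 187 182 176 165 151 135]
185 [176 186 187 184 180 167 153 134]
200 [177 186 186 182 178 165 152 138]
215 [177 184 187 187 178 167 152 137]
230 [176 183 186 185 176 164 148 134]
245 [177 186 187 183 174 160 148 156]
260 [180 187 186 180 169 161 169 189]
275 [182 186 184 177 165 160 171 191]
290 [183 185 183 178 164 154 156 168]
305 [180 186 187 181 173 167 165 168]
320 [178 183 184 180 181 190 201 210]
side r mm [ 6.   7.5  9.  10.5 12.  13.5 15.  16.5]
-40 [162 164 164 161 156 156 161 174]
-25 [164 167 169 
[... 186 characters left out ...]
95 200 204 205 205]
65 [153 168 177 185 193 198 202 204]
80 [145 159 168 177 187 193 198 202]
95 [142 157 166 175 184 190 194 199]
110 [143 157 168 174 181 190 196 200]
125 [149 159 169 174 181 188 195 200]
140 [153 164 168 173 178 186 192 199]
155 [156 165 168 170 174 177 188 198]
170 [158 166 167 166 167 170 182 195]
185 [159 165 165 164 163 163 170 181]
200 [158 165 165 163 161 158 155 157]
215 [157 164 166 166 166 164 156 148]
230 [155 164 168 169 168 166 163 156]
245 [155 165 169 170 172 173 169 162]
260 [156 165 168 170 172 171 167 161]
275 [157 164 167 167 165 162 157 149]
290 [159 164 165 165 161 154 147 137]
305 [162 164 164 160 155 148 141 140]
320 [162 164 164 161 156 156 161 174]
```

The side profile is nearest at about 34° in the box frame, so I'll pinch at about 35°; the pads will align themselves to the flat.

```bash
python3 - <<'E'
from h import *
go([.5807,-.0043,.165])
E
```

```text
shift units [-2.643  1.156  0.204] tool y dir deg -3.43 tilt z [ 1.0e-04  2.8e-03 -1.0e+00]
```

Request:
{"name": "jog_arm", "arguments": {"moves": [{"xyz": [-0.7,0.3,0.05],"twist": [0,0,-0.9],"grip": -0.1},{"xyz": [-1.5,0.65,0.1],"twist": [0,0,-1.8],"grip": -0.1},{"xyz": [-2.2,0.95,0.15],"twist": [0,0,-2.7],"grip": -0.1},{"xyz": [-2.64,1.16,0.2],"twist": [0,0,-3.45],"grip": -0.1},{"xyz": [-2.64,1.16,0.2],"twist": [0,0,-3.45],"grip": -0.1}]}}

```text
clock: 9.12
position: [0.58, -0.0159, 0.1657]
ee_rot: [1.562, 2.725, -0.002]
force: [-0.7, 0.1, 0.6]
width: 0.549
```

```bash
python3 - <<'E'
from h import *
go([.5807,-.0043,.077]);s=arm.observe(); print(s["clock"],s["position"],s["force"],s["width"]*92,s["joints"].round(2))
E
```

```text
shift units [0.164 0.109 1.478] tool y dir deg 30.34 tilt z [-1.0e-04 -1.5e-03 -1.0e+00]
9.125 [ 0.5800347  -0.0159261   0.16570075] [-0.74552446  0.05577202  0.60879373] 50.53869925287805 [-0.3   0.44  0.33  1.79 -0.17  0.94  0.63]
```

Request:
{"name": "jog_arm", "arguments": {"moves": [{"xyz": [0.16,0.11,0],"twist": [0,0,0],"grip": -0.1},{"xyz": [0.16,0.11,0.1],"twist": [0,0,0],"grip": -0.1},{"xyz": [0.16,0.11,0.2],"twist": [0,0,0],"grip": -0.1},{"xyz": [0.16,0.11,0.2],"twist": [0,0,0],"grip": -0.1}]}}

```text
clock: 9.62
position: [0.58, -0.0001, 0.1533]
ee_rot: [-1.556, -2.728, 0.001]
force: [0.6, -0.3, 0.2]
width: 0.551
```

```bash
python3 - <<'E'
from h import *
go([.5807,-.0043,.077]);s=arm.observe(); print(s["clock"],s["position"],s["force"],s["width"]*92)
E
```

```text
shift units [-0.068 -0.024  1.271] tool y dir deg 30.6 tilt z [-1.3e-03 -2.0e-04 -1.0e+00]
9.625 [ 5.79974288e-01 -6.39004056e-05  1.53256364e-01] [ 0.57223052 -0.30229275  0.20379592] 50.70472133184893
```

Request:
{"name": "jog_arm", "arguments": {"moves": [{"xyz": [-0.06,-0.02,0.1],"twist": [0,0,0],"grip": -0.1},{"xyz": [-0.06,-0.02,0.5],"twist": [0,0,0],"grip": -0.1},{"xyz": [-0.06,-0.02,0.9],"twist": [0,0,0],"grip": -0.1},{"xyz": [-0.06,-0.02,1.27],"twist": [0,0,0],"grip": -0.1},{"xyz": [-0.06,-0.02,1.27],"twist": [0,0,0],"grip": -0.1}]}}

```text
clock: 10.25
position: [0.5802, -0.0046, 0.0763]
ee_rot: [-1.557, -2.726, 0.003]
force: [-0.2, 0.1, 0.1]
width: 0.546
```

Request:
{"name": "jog_arm", "arguments": {"moves": [{"xyz": [0,0,0],"twist": [0,0,0],"grip": 1},{"xyz": [0,0,0],"twist": [0,0,0],"grip": 1},{"xyz": [0,0,0],"twist": [0,0,0],"grip": 1},{"xyz": [0,0,0],"twist": [0,0,0],"grip": 1}], "force": 25}}

```text
clock: 10.75
position: [0.5815, -0.0044, 0.0785]
ee_rot: [1.557, 2.728, 0.0]
force: [-1.9, -0.9, 5.7]
width: 0.266
```

```bash
python3 - <<'E'
from h import *
go([.5807,-.0043,.077]);s=arm.observe(); print(s["clock"],s["position"],s["force"],s["ft_torque"],s["width"]*92)
E
```

```text
shift units [ 0.008 -0.01   0.024] tool y dir deg 30.55 tilt z [ 5.e-04  0.e+00 -1.e+00]
10.75 [ 0.58145155 -0.0043802   0.07845912] [-1.8544535  -0.85341632  5.65259084] [-0.22670847  0.57273375 -0.06585672] 24.506451590583232
```

Opening is 24.5 mm, so one pad is on the flat. I'll turn it clockwise by the grip.

```bash
python3 - <<'E'
from h import *
go([.5808,-.0029,.0780])
E
```

```text
shift units [0.027 0.003 0.008] tool y dir deg 30.55 tilt z [ 5.e-04  0.e+00 -1.e+00]
```

Request:
{"name": "jog_arm", "arguments": {"moves": [{"xyz": [0.005,-0.001,0],"twist": [0,0,0.7],"grip": 1},{"xyz": [0.012,-0.001,0],"twist": [0,0,1.4],"grip": 1},{"xyz": [0.018,0,0],"twist": [0,0,2.1],"grip": 1},{"xyz": [0.024,0.002,0],"twist": [0,0,2.8],"grip": 1},{"xyz": [0.03,0.003,0],"twist": [0,0,3.44],"grip": 1}], "force": 35}}

```text
clock: 11.38
position: [0.581, -0.003, 0.0785]
ee_rot: [2.298, 2.141, 0.001]
force: [-0.2, -2.0, 4.5]
width: 0.265
```

Request:
{"name": "jog_arm", "arguments": {"moves": [{"xyz": [0,0,0],"twist": [0,0,0],"grip": 1},{"xyz": [0,0,0],"twist": [0,0,0],"grip": 1}]}}

```text
clock: 11.62
position: [0.581, -0.003, 0.0785]
ee_rot: [2.294, 2.145, 0.001]
force: [-0.6, -1.6, 5.4]
width: 0.269
```

```bash
python3 - <<'E'
from h import *
go([.5808,-.0029,.0780]);s=arm.observe(); print(s["clock"],s["position"],s["force"],s["ft_torque"],s["width"]*92)
E
```

```text
shift units [ 0.001 -0.004  0.008] tool y dir deg -3.86 tilt z [ 1.1e-03 -3.0e-04 -1.0e+00]
11.625 [ 0.58101593 -0.00298812  0.0784893 ] [-0.57482532 -1.61269094  5.37769368] [-0.48262114  0.43266701 -0.08497788] 24.775356164345094
```

The flat is now square to within my measurement (tool y -3.86° against box -3.9°). I'll release and rise, then re-measure the collar's screw direction from the stored pictures.

Request:
{"name": "jog_arm", "arguments": {"moves": [{"xyz": [0,0,0],"twist": [0,0,0],"grip": -0.1},{"xyz": [0,0,0],"twist": [0,0,0],"grip": -0.1},{"xyz": [0,0,0],"twist": [0,0,0],"grip": -0.1},{"xyz": [0,0,-0.4],"twist": [0,0,0],"grip": -0.1},{"xyz": [0,0,-1.0],"twist": [0,0,0],"grip": -0.1}]}}

```text
clock: 12.25
position: [0.5798, -0.0024, 0.1375]
ee_rot: [-2.293, -2.145, 0.003]
force: [1.2, -0.0, 0.1]
width: 0.553
```

Request:
{"name": "jog_arm", "arguments": {"moves": [{"xyz": [0,0,-0.8],"twist": [0,0,0],"grip": -0.5},{"xyz": [0,0,-0.8],"twist": [0,0,0],"grip": -0.5},{"xyz": [0,0,-0.8],"twist": [0,0,0],"grip": -0.5}]}}

```text
clock: 12.62
position: [0.5803, -0.0023, 0.1854]
ee_rot: [-2.294, -2.146, -0.0]
force: [-0.6, -0.2, 0.3]
width: 0.743
```

```bash
python3 - <<'E'
from h import *
go([.467,-.3645,.17]);s=arm.observe();print(s["clock"],s["position"],s["force"],s["joints"].round(2))
for n,f,c in(("top","t5",(.4691,-.3624)),("side","s5",(.4653,-.3664))):
    im=cv2.imread(f"pics/{f}.png"); xs,ys=np.meshgrid(np.linspace(-.05,.05,201),np.linspace(-.05,.05,201))
    p=np.array([proj(n,[c[0]+a,c[1]+b,.012]) for a,b in zip(xs.ravel(),ys.ravel())],np.float32).reshape(201,201,2)
    w=cv2.remap(im,p[...,0],p[...,1],cv2.INTER_CUBIC); S=cv2.cvtColor(w,cv2.COLOR_BGR2HSV)[...,1].astype(float); r=np.hypot(xs,ys)
    for lo,hi in((.031,.039),(.033,.041)):
        k=(r>lo)&(r<hi)&(xs>0); W=np.clip(110-S,0,None)*k*(abs(np.arctan2(ys,xs))<1); print(n,lo,np.degrees(np.arctan2((W*ys).sum(),(W*xs).sum())).round(1),W.sum().round())
    cv2.imwrite(f"pics/w_{n}.png",cv2.resize(w[::-1],(400,400)))
cv2.imwrite("pics/m6.png",np.hstack([cv2.imread("pics/w_top.png"),cv2.imread("pics/w_side.png")]))
E
```

```text
shift units [-6.15  -1.482  0.255] tool y dir deg -3.82 tilt z [-3.e-04  4.e-04 -1.e+00]
12.625 [ 0.58031606 -0.00225422  0.18539562] [-0.57217011 -0.23526182  0.34458464] [-0.47  0.44  0.53  1.78 -0.26  0.99  0.1 ]
top 0.031 -12.4 46194.0
top 0.033 -10.5 41002.0
side 0.031 1.6 61561.0
side 0.033 -2.4 45913.0
```

View pics/m6.png

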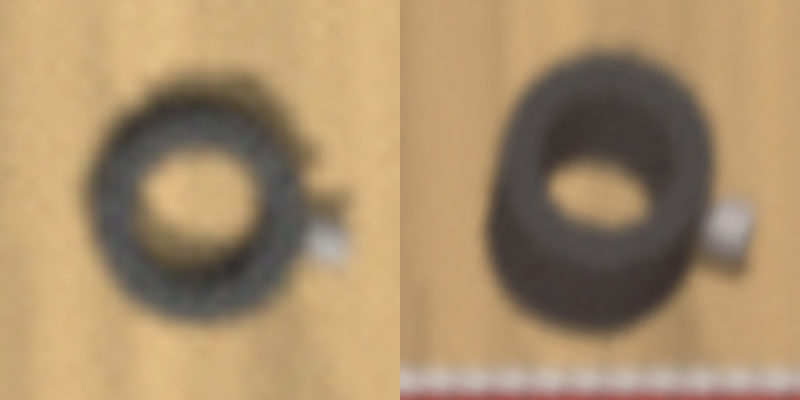

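In the rectified view the top-camera screw is at (328,238) about a ring centre of (197,211), giving about -12.5°. The side-camera screw is at (733,228) about (601,192), giving about -15°. I'll take the screw yaw as -14°, collar centre (0.467,-0.365).

Request:
{"name": "jog_arm", "arguments": {"moves": [{"xyz": [-1.0,-0.2,0],"twist": [0,0,-1],"grip": -0.75},{"xyz": [-2.0,-0.45,0],"twist": [0,0,-2],"grip": -0.75},{"xyz": [-3.0,-0.7,0],"twist": [0,0,-3],"grip": -0.75},{"xyz": [-4.0,-0.95,0],"twist": [0,0,-4],"grip": -0.75},{"xyz": [-5.0,-1.2,0],"twist": [0,0,-5],"grip": -0.75}]}}

```text
clock: 13.25
position: [0.4873, -0.2981, 0.1843]
ee_rot: [-1.163, -2.916, -0.001]
force: [1.5, -0.4, 0.5]
width: 0.871
```

Request:
{"name": "jog_arm", "arguments": {"moves": [{"xyz": [0,0,0],"twist": [0,0,-1],"grip": -0.75},{"xyz": [0,0,0],"twist": [0,0,-2],"grip": -0.75},{"xyz": [0,0,0],"twist": [0,0,-3],"grip": -0.75},{"xyz": [0,0,0],"twist": [0,0,-3],"grip": -0.75}]}}

```text
clock: 13.75
position: [0.4879, -0.2967, 0.1844]
ee_rot: [-0.38, -3.116, -0.002]
force: [0.5, 0.8, 0.1]
width: 0.877
```

```bash
python3 - <<'E'
from h import *
go([.467,-.3648,.11]);s=arm.observe();print(s["clock"],s["position"],s["force"],s["joints"].round(2))
E
```

```text
shift units [ 0.063 -1.187  1.238] tool y dir deg 76.09 tilt z [-0.002   0.0015 -1.    ]
13.75 [ 0.48792564 -0.29669808  0.18436482] [0.50884211 0.84749102 0.12562339] [ 0.27  0.4   0.24  1.79 -0.12  0.97  1.89]
```

Request:
{"name": "jog_arm", "arguments": {"moves": [{"xyz": [0.06,-0.6,0.4],"twist": [0,0,0],"grip": -0.75},{"xyz": [0.06,-1.19,0.9],"twist": [0,0,0],"grip": -0.75},{"xyz": [0.06,-1.19,1.24],"twist": [0,0,0],"grip": -0.75},{"xyz": [0.06,-1.19,1.24],"twist": [0,0,0],"grip": -0.75},{"xyz": [0.06,-1.19,1.24],"twist": [0,0,0],"grip": -0.75}]}}

```text
clock: 14.38
position: [0.4686, -0.365, 0.1117]
ee_rot: [0.38, 3.118, 0.0]
force: [0.5, 0.1, -0.5]
width: 0.876
```

```bash
python3 - <<'E'
from h import *
go([.467,-.3648,.015]);s=arm.observe();print(s["clock"],s["position"],s["force"])
E
```

```text
shift units [ 0.027 -0.004  1.612] tool y dir deg 76.11 tilt z [ 1.e-04  2.e-04 -1.e+00]
14.375 [ 0.46860666 -0.36500215  0.11169872] [ 0.47848882  0.05802726 -0.52381109]
```

Request:
{"name": "jog_arm", "arguments": {"moves": [{"xyz": [0.027,0,0.5],"twist": [0,0,0],"grip": -0.75},{"xyz": [0.027,0,1.0],"twist": [0,0,0],"grip": -0.75},{"xyz": [0.027,0,1.4],"twist": [0,0,0],"grip": -0.75},{"xyz": [0.027,0,1.6],"twist": [0,0,0],"grip": -0.75},{"xyz": [0.027,0,1.6],"twist": [0,0,0],"grip": -0.75}]}}

```text
clock: 15.0
position: [0.4668, -0.3648, 0.0155]
ee_rot: [-0.378, -3.119, -0.0]
force: [-0.7, 0.3, -0.2]
width: 0.874
```

Request:
{"name": "jog_arm", "arguments": {"moves": [{"xyz": [0,0,0],"twist": [0,0,0],"grip": 1},{"xyz": [0,0,0],"twist": [0,0,0],"grip": 1},{"xyz": [0,0,0],"twist": [0,0,0],"grip": 1},{"xyz": [0,0,0],"twist": [0,0,0],"grip": 1}], "force": 35}}

```text
clock: 15.5
position: [0.4668, -0.3653, 0.0159]
ee_rot: [0.378, 3.118, -0.0]
force: [-1.0, 0.0, 4.8]
width: 0.575
```

```bash
python3 - <<'E'
from h import *
go([.467,-.3648,.015]);s=arm.observe();print(s["clock"],s["position"],s["force"],s["width"]*92)
E
```

```text
shift units [-0.001  0.008  0.015] tool y dir deg 76.16 tilt z [ 7.e-04 -3.e-04 -1.e+00]
15.5 [ 0.46683432 -0.36528015  0.01589167] [-9.54966811e-01  1.01088397e-03  4.78854577e+00] 52.89167234861844
```

Request:
{"name": "jog_arm", "arguments": {"moves": [{"xyz": [0,0,-0.3],"twist": [0,0,0],"grip": 1},{"xyz": [0,0,-0.8],"twist": [0,0,0],"grip": 1},{"xyz": [0,0,-1.6],"twist": [0,0,0],"grip": 1},{"xyz": [0,0,-2.35],"twist": [0,0,0],"grip": 1},{"xyz": [0,0,-2.35],"twist": [0,0,0],"grip": 1}]}}

```text
clock: 16.12
position: [0.4682, -0.3666, 0.1608]
ee_rot: [0.378, 3.112, -0.005]
force: [0.4, -0.3, -3.5]
width: 0.572
```

```bash
python3 - <<'E'
from h import *
go([.5824,-.0029,.152]);s=arm.observe();print(s["clock"],s["position"],s["force"],s["width"]*92)
E
```

```text
shift units [-0.396  6.341  0.135] tool y dir deg 76.15 tilt z [ 0.006  -0.0038 -1.    ]
16.125 [ 0.46818844 -0.36659738  0.16082742] [ 0.44330325 -0.33265748 -3.53276383] 52.62111822351557
```

Request:
{"name": "jog_arm", "arguments": {"moves": [{"xyz": [-0.05,0.7,0.05],"twist": [0,0,-0.2],"grip": 1},{"xyz": [-0.1,1.6,0.05],"twist": [0,0,-0.4],"grip": 1},{"xyz": [-0.17,2.6,0.05],"twist": [0,0,-0.6],"grip": 1},{"xyz": [-0.23,3.6,0.05],"twist": [0,0,-0.8],"grip": 1},{"xyz": [-0.3,4.6,0.05],"twist": [0,0,-0.99],"grip": 1}]}}

```text
clock: 16.75
position: [0.5494, -0.0995, 0.1527]
ee_rot: [-0.106, -3.138, -0.0]
force: [1.0, 0.0, -3.0]
width: 0.571
```

Request:
{"name": "jog_arm", "arguments": {"moves": [{"xyz": [0,0,0],"twist": [0,0,0],"grip": 1},{"xyz": [0,0,0],"twist": [0,0,0],"grip": 1}]}}

```text
clock: 17.0
position: [0.5492, -0.1015, 0.1527]
ee_rot: [-0.107, -3.138, 0.001]
force: [-0.5, -0.6, -2.8]
width: 0.572
```

```bash
python3 - <<'E'
from h import *
go([.5824,-.0029,.152]);s=arm.observe();print(s["clock"],s["position"],s["force"],s["width"]*92)
E
```

```text
shift units [-0.441  1.677  0.01 ] tool y dir deg 86.1 tilt z [-1.9e-03 -4.0e-04 -1.0e+00]
17.0 [ 0.54916758 -0.10148975  0.1526732 ] [-0.50270006 -0.58647995 -2.80339777] 52.5873190811775
```

Request:
{"name": "jog_arm", "arguments": {"moves": [{"xyz": [-0.15,0.55,0],"twist": [0,0,0],"grip": 1},{"xyz": [-0.3,1.1,0],"twist": [0,0,0],"grip": 1},{"xyz": [-0.44,1.68,0],"twist": [0,0,0],"grip": 1},{"xyz": [-0.44,1.68,0],"twist": [0,0,0],"grip": 1},{"xyz": [-0.44,1.68,0],"twist": [0,0,0],"grip": 1}]}}

```text
clock: 17.62
position: [0.5827, -0.0048, 0.153]
ee_rot: [-0.111, -3.139, 0.002]
force: [-0.2, -0.1, -3.5]
width: 0.572
```

```bash
python3 - <<'E'
from h import *
go([.5824,-.0029,.125]);s=arm.observe();print(s["clock"],s["position"],s["force"],s["width"]*92)
im=arm.get_image("side");cv2.imwrite("pics/s7.png",im)
c=proj("side",[.60,-.003,.14]).astype(int);print(c)
cv2.imwrite("pics/m7.png",crop(im,c,70,60,9))
E
```

```text
shift units [0.007 0.031 0.466] tool y dir deg 85.93 tilt z [-0.0011 -0.0011 -1.    ]
17.625 [ 0.5827043  -0.00475659  0.1529904 ] [-0.22617078 -0.11067589 -3.54547232] 52.58103282199596
[332 214]
```

View pics/m7.png

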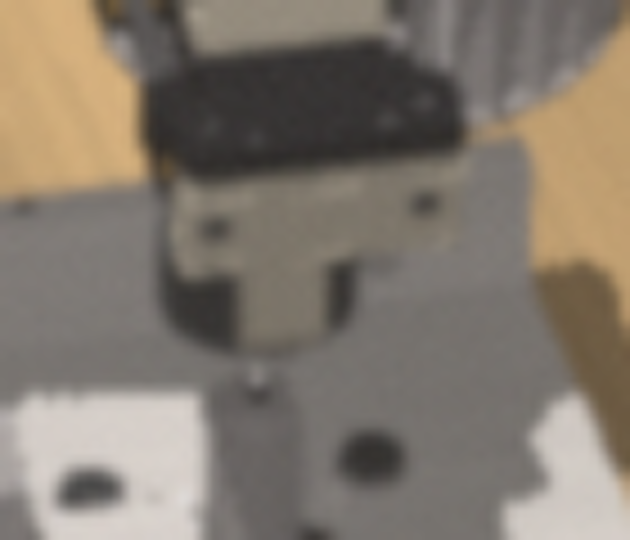

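The finger's knuckle hides the screw here (only a faint patch at about (380,260)). I'll turn the wrist 90° clockwise so the screw points at the side camera, and measure its angle in the grip.

Request:
{"name": "jog_arm", "arguments": {"moves": [{"xyz": [0,0,0],"twist": [0,0,1],"grip": 1},{"xyz": [0,0,0],"twist": [0,0,2],"grip": 1},{"xyz": [0,0,0],"twist": [0,0,3],"grip": 1},{"xyz": [0,0,0],"twist": [0,0,4],"grip": 1},{"xyz": [0,0,0],"twist": [0,0,5],"grip": 1}]}}

```text
clock: 18.3
position: [0.5829, -0.0047, 0.1534]
ee_rot: [1.437, 2.794, -0.001]
force: [-0.7, 0.2, -3.1]
width: 0.575
```

Request:
{"name": "jog_arm", "arguments": {"moves": [{"xyz": [0,0,0],"twist": [0,0,1],"grip": 1},{"xyz": [0,0,0],"twist": [0,0,2],"grip": 1},{"xyz": [0,0,0],"twist": [0,0,3],"grip": 1},{"xyz": [0,0,0],"twist": [0,0,4],"grip": 1},{"xyz": [0,0,0],"twist": [0,0,4],"grip": 1}]}}

```text
clock: 18.92
position: [0.583, -0.0041, 0.1534]
ee_rot: [2.297, 2.142, -0.001]
force: [0.1, 0.5, -3.7]
width: 0.576
```

```bash
python3 - <<'E'
from h import *
go([.5827,-.0048,.153]);s=arm.observe();print(s["clock"],s["position"],s["force"],s["width"]*92)
im=arm.get_image("side");cv2.imwrite("pics/s8.png",im)
c=proj("side",[.583,-.03,.149]).astype(int);print(c)
cv2.imwrite("pics/m8.png",crop(im,c,60,50,10))
E
```

```text
shift units [-0.012 -0.003  0.006] tool y dir deg -4.0 tilt z [-3.e-04 -7.e-04 -1.e+00]
18.925 [ 0.58295227 -0.00412166  0.15336583] [ 0.12791613  0.46411201 -3.66238062] 53.01479300548591
[328 218]
```

View pics/m8.png

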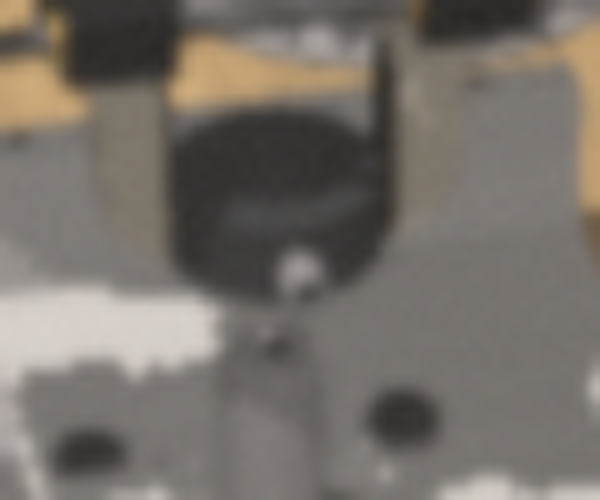

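The collar's edges at the pads are at x≈168 and 392, and the screw's end face is at about (300,272).

```bash
python3 - <<'E'
from h import *
o=np.array([298,193]); k=lambda p:((p-o+.5)*10).round(0)
c=np.array([.5830,-.0041,.1494]); 
print("centre",k(proj("side",c)))
ty=np.radians(-4.0); n=np.array([np.cos(ty),np.sin(ty),0])
print("pad contacts",k(proj("side",c-.027*n)),k(proj("side",c+.027*n)))
for a in(-108,-104,-100,-96,-94,-92,-88,-84): print(a,k(proj("side",c+.039*np.array([np.cos(np.radians(a)),np.sin(np.radians(a)),0]))))
s=cv2.imread("pics/s8.png").astype(int); g=s.sum(2)/3
p=g[215:225,320:336].round().astype(int); print(p)
for r in(208,212,216): print(g[r,308:344].round().astype(int))
E
```

```text
centre [286. 202.]
pad contacts [178. 215.] [393. 189.]
-108 [279. 293.]
-104 [290. 293.]
-100 [301. 292.]
-96 [312. 291.]
-94 [318. 291.]
-92 [324. 290.]
-88 [334. 288.]
-84 [345. 286.]
[[ 65  70  72  74  72  73  73  70  72  67  65  60  56  53  52  51]
 [ 63  64  64  66  66  67  66  66  61  59  56  56  55  54  52  56]
 [ 60  61  61  61  60  63  68  79  74  65  59  57  54  52  54  62]
 [ 62  62  62  61  61  68  93 114 112  90  69  56  53  55  56  71]
 [ 61  62  62  62  64  80 119 145 143 121  83  61  58  58  70  89]
 [ 62  61  62  63  64  86 126 144 140 122  90  66  61  72  89 104]
 [ 68  65  65  65  63  82 118 123 107  97  89  79  80  93 106 113]
 [ 89  81  77  73  70  80 101 101  82  83  95  98 105 109 115 115]
 [120 105  96  93  90  91  99  99  94  99 106 110 115 113 116 116]
 [135 116 111 111 108 107 107 103 106 110 113 114 114 116 116 116]]
[113 116 118 118 117 110  87  60  53  52  50  51  50  52  52  51  53  53
  52  51  50  53  48  47  52  51  56  55  54  77 106 115 117 116 117 117]
[112 115 118 117 116 112  87  60  53  50  51  52  53  59  60  59  61  57
  60  60  59  60  63  69  70  70  66  58  54  76 106 116 117 118 118 121]
[122 120 119 118 118 114  95  67  53  51  54  57  63  64  64  66  66  67
  66  66  61  59  56  56  55  54  52  56  74 103 119 121 123 121 121 120]
```

```bash
python3 - <<'E'
from h import *
o=np.array([298,193]); k=lambda p:((p-o+.5)*10).round(0)
for z in(.105,.095,.085,.075): print(z,k(proj("side",[.5835,-.003,z])))
for p in((.542,-.0425),(.625,-.0425+0)): pass
g=cv2.imread("pics/s8.png").astype(float).mean(2)
G=cv2.resize(g[193:243,298:358],None,fx=10,fy=10,interpolation=cv2.INTER_CUBIC)
for y in(400,420,440,460): print(y,G[y-15:y+15,190:360:10].mean(0).round().astype(int))
c=np.array([.5830,-.0041,.1494])
for a in(-102,-100,-98,-96,-94,-92): # centre of lit upper head
    d=np.array([np.cos(np.radians(a)),np.sin(np.radians(a)),0]); print(a,k(proj("side",c+.0345*d+[0,0,.0045])),"head sides at end", [k(proj("side",c+.037*d+w*.0055*np.array([-d[1],d[0],0]))) for w in(-1,1)])
W=np.clip(g[216:223,322:334]-72,0,None); print("x centroid by row",[(float((w*np.arange(322,334)).sum()/w.sum())-297.5)*10 for w in W if w.sum()>60])
E
```

```text
0.105 [289. 347.]
0.095 [289. 379.]
0.085 [289. 411.]
0.075 [290. 443.]
400 [119 119 114 106 106 111 111 109 108 106 104 101 100 103 111 117 117]
420 [119 119 116 111 114 119 121 121 119 114 109 105 100 102 111 117 117]
440 [119 119 115 112 114 120 123 124 124 122 118 112 105 104 111 117 119]
460 [122 121 116 112 114 119 123 124 123 121 119 115 109 107 113 119 123]
-102 [294. 267.] head sides at end [array([272., 289.]), array([318., 287.])]
-100 [299. 266.] head sides at end [array([278., 289.]), array([323., 286.])]
-98 [304. 266.] head sides at end [array([283., 289.]), array([328., 285.])]
-96 [309. 266.] head sides at end [array([288., 289.]), array([334., 284.])]
-94 [314. 265.] head sides at end [array([294., 289.]), array([339., 283.])]
-92 [319. 264.] head sides at end [array([299., 289.]), array([344., 282.])]
x centroid by row [299.6005509641873, 300.309278350515, 300.0422195416161, 306.9389312977097, 319.66034755134274]
```

Correcting for the pad geometry and the shaft's offset in the same picture, the screw edges at 282 and 323 match a screw yaw of -94°. So the assumed angle holds, and the collar sits about 1 mm ahead of the TCP along the screw. I'll turn back and lower.

Request:
{"name": "jog_arm", "arguments": {"moves": [{"xyz": [0,0,0],"twist": [0,0,-1],"grip": 1},{"xyz": [0,0,0],"twist": [0,0,-2],"grip": 1},{"xyz": [0,0,0],"twist": [0,0,-3],"grip": 1},{"xyz": [0,0,0],"twist": [0,0,-4],"grip": 1},{"xyz": [0,0,0],"twist": [0,0,-5],"grip": 1}]}}

```text
clock: 19.6
position: [0.5831, -0.0036, 0.1535]
ee_rot: [1.162, 2.919, -0.0]
force: [-0.5, 0.1, -3.1]
width: 0.576
```

Request:
{"name": "jog_arm", "arguments": {"moves": [{"xyz": [0,0,0],"twist": [0,0,-1],"grip": 1},{"xyz": [0,0,0],"twist": [0,0,-2],"grip": 1},{"xyz": [0,0,0],"twist": [0,0,-3],"grip": 1},{"xyz": [0,0,0],"twist": [0,0,-4],"grip": 1},{"xyz": [0,0,0],"twist": [0,0,-4],"grip": 1}]}}

```text
clock: 20.23
position: [0.5832, -0.0037, 0.1535]
ee_rot: [0.107, 3.14, 0.0]
force: [0.6, -0.2, -3.0]
width: 0.568
```

Request:
{"name": "jog_arm", "arguments": {"moves": [{"xyz": [0,0,0],"twist": [0,0,0],"grip": 1},{"xyz": [0,0,0],"twist": [0,0,0],"grip": 1}]}}

```text
clock: 20.48
position: [0.5833, -0.0028, 0.1534]
ee_rot: [0.11, 3.14, -0.0]
force: [-0.2, -0.1, -3.6]
width: 0.573
```

```bash
python3 - <<'E'
from h import *
go([.5824,-.0029,.124]);s=arm.observe();print(s["clock"],s["position"],s["force"],s["width"]*92)
E
```

```text
shift units [ 0.015 -0.003  0.49 ] tool y dir deg 85.97 tilt z [ 1.e-04 -1.e-04 -1.e+00]
20.475 [ 0.58330139 -0.0027839   0.15338689] [-0.23499499 -0.11471893 -3.56982023] 52.70718191118094
```

Request:
{"name": "jog_arm", "arguments": {"moves": [{"xyz": [0.015,0,0.15],"twist": [0,0,0],"grip": 1},{"xyz": [0.015,0,0.35],"twist": [0,0,0],"grip": 1},{"xyz": [0.015,0,0.49],"twist": [0,0,0],"grip": 1},{"xyz": [0.015,0,0.49],"twist": [0,0,0],"grip": 1}]}}

```text
clock: 20.98
position: [0.5817, -0.0026, 0.1228]
ee_rot: [-0.108, -3.138, 0.0]
force: [0.1, 0.6, -2.6]
width: 0.576
```

Request:
{"name": "jog_arm", "arguments": {"moves": [{"xyz": [0,0,0.06],"twist": [0,0,0],"grip": 1},{"xyz": [0,0,0.12],"twist": [0,0,0],"grip": 1},{"xyz": [0,0,0.12],"twist": [0,0,0],"grip": 1}]}}

```text
clock: 21.35
position: [0.5823, -0.0026, 0.1166]
ee_rot: [-0.108, -3.139, -0.0]
force: [-0.0, -0.1, -3.1]
width: 0.571
```

```bash
python3 - <<'E'
from h import *
go([.5824,-.0029,.072]);s=arm.observe();print(s["clock"],s["position"],s["force"],s["ft_torque"],s["width"]*92)
E
```

```text
shift units [-0.003 -0.004  0.743] tool y dir deg 86.06 tilt z [-3.e-04  0.e+00 -1.e+00]
21.35 [ 0.58227184 -0.00262078  0.11659178] [-0.03721108 -0.12826046 -3.12643435] [ 0.03691944 -0.01539974 -0.01576596] 52.548610189901176
```

The underside is already 4 mm below the shaft top with no contact force. Continuing down.

Request:
{"name": "jog_arm", "arguments": {"moves": [{"xyz": [0,0,0.15],"twist": [0,0,0],"grip": 1},{"xyz": [0,0,0.3],"twist": [0,0,0],"grip": 1},{"xyz": [0,0,0.45],"twist": [0,0,0],"grip": 1},{"xyz": [0,0,0.6],"twist": [0,0,0],"grip": 1},{"xyz": [0,0,0.6],"twist": [0,0,0],"grip": 1}]}}

```text
clock: 21.98
position: [0.5818, -0.0027, 0.0798]
ee_rot: [-0.108, -3.138, 0.0]
force: [0.2, -0.3, -2.1]
width: 0.573
```

```bash
python3 - <<'E'
from h import *
go([.5824,-.0029,.072]);s=arm.observe();print(s["clock"],s["position"],s["force"],s["ft_torque"],s["width"]*92)
E
```

```text
shift units [-0.011 -0.003  0.13 ] tool y dir deg 86.06 tilt z [-1.7e-03 -1.0e-04 -1.0e+00]
21.975 [ 0.58175746 -0.00265513  0.07977497] [ 0.20421555 -0.33039851 -2.1060477 ] [ 0.05953703  0.05577182 -0.02314196] 52.67444036529814
```

Request:
{"name": "jog_arm", "arguments": {"moves": [{"xyz": [0,0,0.06],"twist": [0,0,0],"grip": 1},{"xyz": [0,0,0.12],"twist": [0,0,0],"grip": 1},{"xyz": [0,0,0.12],"twist": [0,0,0],"grip": 1}]}}

```text
clock: 22.35
position: [0.5823, -0.0026, 0.0734]
ee_rot: [-0.108, -3.139, 0.0]
force: [-0.8, -1.5, -3.0]
width: 0.569
```

Request:
{"name": "jog_arm", "arguments": {"moves": [{"xyz": [0,0,0.04],"twist": [0,0,0],"grip": 1},{"xyz": [0,0,0.04],"twist": [0,0,0],"grip": 1},{"xyz": [0,0,0.04],"twist": [0,0,0],"grip": 1}]}}

```text
clock: 22.72
position: [0.5825, -0.0026, 0.0712]
ee_rot: [0.108, 3.14, 0.0]
force: [-0.2, 0.2, -3.3]
width: 0.569
```

Request:
{"name": "jog_arm", "arguments": {"moves": [{"xyz": [0,0,0.03],"twist": [0,0,0],"grip": 1},{"xyz": [0,0,0.03],"twist": [0,0,0],"grip": 1},{"xyz": [0,0,0.03],"twist": [0,0,0],"grip": 1}]}}

```text
clock: 23.1
position: [0.5826, -0.0026, 0.0708]
ee_rot: [0.108, 3.139, 0.001]
force: [-5.3, -0.5, 13.3]
width: 0.571
```

Seated: TCP z 0.0708 puts the underside at 55 mm, and it presses with about 17 N. A final look.

```bash
python3 - <<'E'
from h import *
s=arm.observe();go(s["position"]);print(s["clock"],s["position"],s["force"],s["ft_torque"],s["width"]*92)
im=arm.get_image("side");t=arm.get_image("top");cv2.imwrite("pics/s9.png",im);cv2.imwrite("pics/t9.png",t)
c=proj("side",[.59,-.01,.067]).astype(int)
o=np.array([c[0]-30,c[1]-25]); k=lambda p:((p-o+.5)*9).round(0)
b=np.array([-.003,-.0005,0])
print("shaft top",k(proj("side",np.array([.5835,-.003,.105])+b)))
for a in(-12,-8,-4,0,4): print(a,k(proj("side",np.array([.5835+.039*np.cos(np.radians(a)),-.003+.039*np.sin(np.radians(a)),.067])+b)))
for q in((41.5,41.5),(41.5,-41.5)):
    e=np.array([.9977,-.068]);f=np.array([.068,.9977]);p=np.array([.5835,-.003])+e*q[0]/1e3+f*q[1]/1e3; print("bolt",k(proj("side",np.array([*p,.047])+b)))
cv2.imwrite("pics/m9.png",np.hstack([crop(im,c,60,50,9),crop(t,(330,240),28,50,9)]))
E
```

```text
shift units [0. 0. 0.] tool y dir deg 86.06 tilt z [ 9.e-04  3.e-04 -1.e+00]
23.1 [ 0.582593   -0.00263703  0.0708024 ] [-5.30965521 -0.54722479 13.34012616] [ 0.01329807  1.15304031 -0.00318837] 52.57162184559694
shaft top [241. 117.]
-12 [381. 221.]
-8 [380. 215.]
-4 [378. 209.]
0 [375. 204.]
4 [372. 198.]
bolt [355. 181.]
bolt [419. 352.]
```

View pics/m9.png

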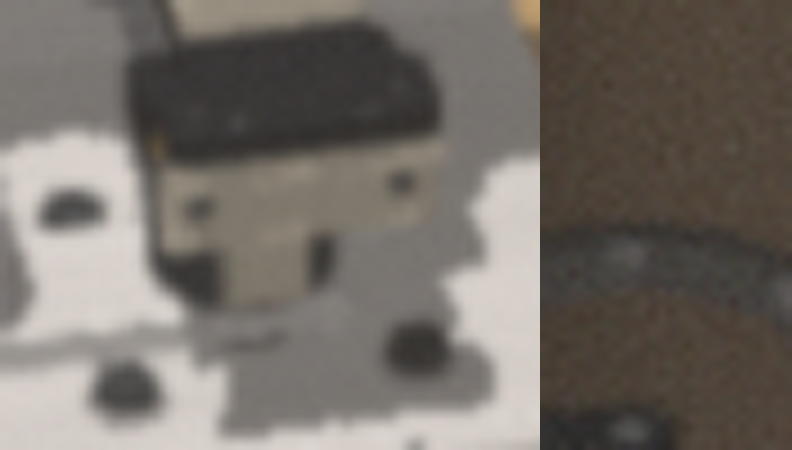

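The collar sits on the gauge at (240,330) in the side crop. The screw is hidden behind the knuckle, near the expected (378,209). I'll check that the hold is steady and hand in.

Request:
{"name": "jog_arm", "arguments": {"moves": [{"xyz": [0,0,0.01],"twist": [0,0,0],"grip": 1},{"xyz": [0,0,0.01],"twist": [0,0,0],"grip": 1},{"xyz": [0,0,0.01],"twist": [0,0,0],"grip": 1},{"xyz": [0,0,0.01],"twist": [0,0,0],"grip": 1},{"xyz": [0,0,0.01],"twist": [0,0,0],"grip": 1}]}}

```text
clock: 23.82
position: [0.5826, -0.0026, 0.0708]
ee_rot: [0.108, 3.139, 0.001]
force: [-7.6, -0.5, 19.8]
width: 0.575
```

```bash
python3 - <<'E'
from h import *
s=arm.observe();go(s["position"]);print(s["clock"],s["position"],s["force"],s["width"]*92)
if s["force"][2]>8 and s["force"][2]<35: arm.sign_off(); print("signed off")
E
```

```text
shift units [0. 0. 0.] tool y dir deg 86.06 tilt z [ 1.1e-03  5.0e-04 -1.0e+00]
23.825 [ 0.58260993 -0.00259581  0.0707751 ] [-7.62986852 -0.50000155 19.82065799] 52.88294857503092
the job is handed in; nothing more can be done
signed off
```

The job is handed in at 23.8 s, with the gripper still holding the collar and pressing it onto the gauge at about 20 N.

- **Gauge:** It was slid along the floor round the shaft until it hit a hard stop at 16 N, with the handle towards the back wall. A picture taken after release showed the slot home.
- **Shaft:** It was pinched at an opening of 24.5 mm, which means one finger was on the flat. I turned it about 34° to -3.86°; the box itself measured about -3.9°, so the flat is square to the open side within my measurement.
- **Collar:** The largest collar went over the shaft with no contact force. It stopped with its underside at about 55 mm above the bench, which is the top of the gauge.

Some checks were weak or disagreed:

- **Screw angle:** In the final pose the screw is hidden behind the gripper. Its alignment over the flat rests on one picture taken in the grip, which matched the nominal angle to about 2°. The two earlier views from the bench ranged from about -12° to -20°, and I had used -14°.
- **Collar size:** The opening on the collar read 52.6 to 53.0 mm against the nominal 54 mm. By eye it was clearly the largest of the three dark rings.
- **Side load:** About 7.6 N of sideways force remained at the end, in the direction that pushes the gauge home.
- **Camera offset:** The side camera read about 3 mm off along x near the shaft, so I used the positions from the pinch instead.

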